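# Measure the free shelf depth in front of the bin with a tape measure and lock it

## Task

The tape measure lies on its side on the white shelf: stand it upright, hook its steel end over the outside of the low rail along the shelf's front edge, and back the case away, square to the rail, until its back just meets the front of the bin. Then press the lock button on its top right down so that the length stays set, and leave the tape standing there, hooked and locked. Leave all the other things on the shelf where they are.

Things in the scene. Friction and masses are not known exactly. Their poses are not given: they have to be found in the camera images.
- shelf: Fixed white board on the counter, 400 mm deep (x), 960 long (y), 18 thick. Origin: centre of its underside, z up, -x side towards the robot. Flush with the front edge, over the whole length, runs a rail 10 mm thick (x -200 to -190 mm) and 18 high (z 18 to 36 mm); the hook goes over it onto its outer face at x = -200 mm. End cheeks 118 mm high at y = +-471 mm, rear half.
- tape: Loose tape measure, 0.5 kg: grey case 64 (x) by 38 (y) by 62 mm (z). Origin: case centre. +z top with button, -z sole, blade leaves the nose (-x), +x back. Starts lying on its -y side on the shelf, y axis up, origin 19 mm above the board, blade pointing towards -x, yawed -0.7 to 0.1 rad, left or right part. Upright: origin 31 mm above the board; its rubber feet then hold it, released, against the blade spring.
- tape_blade (a joint): How far the flat steel blade is drawn out, m: 0 = fully back, 0.17 = fully out. The blade is rigid, 19 mm wide, 1.4 mm thick, and leaves the nose 25 mm above the sole; even fully back its hook stands 26 mm in front of the nose. A spring pulls it back with 1.6 N (at 0) to 2.3 N (at 0.17).
- tape_hook (a point): Lower end of the blade hook, on the hook's inner face (the face towards the case), which bears on the rail. The hook is a steel plate 3 mm thick and 19 mm wide that hangs from the blade end down to 8 mm above the level of the sole. In the tape's frame the point is at x = -58 mm - blade joint value, y = 0, z = -23 mm.
- tape_back (a point): Centre of the case's back face, 32 mm behind the case's centre (tape frame x = +32 mm).
- tape_lock (a joint): Lock button travel, m: 0 = up (unlocked), 0.005 = fully down; stays where pushed. Moves along the case's -z against about 3 N of friction. From about 0.003 on its pin sits between the spool's teeth and holds the blade; while the pin finds a gap the blade may shift by up to 3 mm and the push may need 10 to 18 N.
- tape_button (a point): Centre of the top face of the lock button, a black ribbed block 22 mm (x) by 20 mm (y) in the middle of the case's top; it stands 9 mm above the top when up, 4 mm when fully down.
- bin: Fixed lidded plastic bin standing on the shelf, 140 mm deep (x), 150 mm wide (y), 150 mm high; its axes are parallel to the shelf's. Origin: centre of its underside. Its front wall (x = -70 mm) is upright and flat up to 60 mm; above that a hinged flap slants back and up (75 mm back over 85 mm of height).
- bin_face (a point): Centre of the bin's upright front wall (bin frame x = -70 mm, z = 30 mm).
- kettle: Bystander, loose: stainless kettle, 164 mm wide, 176 mm high with its black hoop handle, a spout on one side; at the back left or right. Origin: centre of underside.
- teapot: Bystander, loose: mustard yellow ceramic teapot, body 136 mm wide, 115 mm high, spout and handle reach 98 mm from the centre; at the back left or right. Origin: centre of underside.
- canister: Bystander, loose: tall glass canister with a steel twist cap, 90 mm across, 194 mm high; at the back right. Origin: centre of underside.
- trivet: Bystander, loose: flat round grey silicone trivet, 140 mm across, 7 mm thick, in the left or the right part of the shelf, whichever the tape is not in. Origin: centre of underside.
- mug: Bystander, loose: white mug, 80 mm across, 90 mm high, handle towards its +y; front left. Origin: centre of underside.
- tin_round: Bystander, loose: low round metal tin, 54 mm across, 29 mm high, left of the bin's front space. Origin: centre of underside.
- tin_square: Bystander, loose: low square metal tin 52 x 42 mm, 28 mm high, right of the bin's front space. Origin: centre of underside.
- butter_dish: Bystander, loose: white ceramic butter dish 110 x 70 mm, 34 mm high, front right. Origin: centre of underside.
Mind the look-alikes: they are no part of the job. What is shaped like the tape but blue is not meant.

How it is judged:
By the outcome, as a careful person would: the job done as asked, in the order asked, and still so for the second after the job is handed in, with the robot touching nothing.
It also fails if it takes over 54 s, if anything falls off the work surface, if the arm or the gripper's body presses on something with over 40 N, if the wrist force passes 120 N, or if a joint passes its speed limit or range.

## Robot

A 6-joint arm with a two-finger parallel gripper is mounted at the origin on the work surface. World frame = base frame: x ahead of the robot, y to its left, z up, the work surface at z = 0. Lengths are in mm, angles in rad, forces in N, time in s.
With the tool pointing down it reaches from about 350 to 975 mm from the base axis. Payload 17.4 kg.
Tool frame: the origin (TCP) lies on the centre line of the jaws, within the pads' length; the fingertips stand 17 mm ahead of it and the grasp point (between the pads) lies 2 mm behind it; z points along the fingers, y is the direction in which the jaws open and shut (so a half turn about z gives the same grasp; the last joint's range is limited). The gripper opens to 85 mm and grips with 20 to 120 N. Pads are 22 mm wide; open, the fingers measure 114 mm over their backs; the gripper's body (76 mm by 85 mm) begins 54 mm behind the grasp point. The pads swing forward as they close: fully open they stand 13 mm farther back than shut.
Start: joints at [1.144, 0.116, 1.442, -0, 1.584, -0.038], TCP at [255.886, 624.624, 248.303] pointing down, gripper open.
Joint ranges: [-2.83, 2.83], [-0.83, 2.19], [0.07, 2.5], [-1.14, 4.28], [0.01, 3], [-2.97, 2.97]. Speed limits (rad/s): [1.89, 1.89, 2.22, 3.14, 3.14, 3.14].

## Interface

Orientations are given as a rotation vector (axis times angle).
In Python, from plant import manip gives the robot as it stands.
- The arm moves only by the tool apply_moves, never from a script. Its argument "motion" is a list of rows, each a list of 7 numbers: the shift along the tool's x, y, z in cm, then the turn, a rotation vector about the tool's x, y, z in degrees, then the finger opening in cm, from 0 to 8.54. A call has 1 to 20 rows; each row is the pose to reach, as a shift and turn from the pose measured when the call began, along the tool's axes at that moment; what a row does not reach only later rows make up. A row lasts 1/8 s, in which the tool goes at most 62.5 mm and 10.7 degrees, less where a joint would pass 70% of its speed; a pose out of reach is approached as far as the arm can. A call with a gripper value outside its range is refused whole. The fingers move at their own pace and stop on an object; "force" is the grip in N (left out, the last holds). Time passes only in rows, so rows that repeat a pose let the fingers close. It gives the time, the measured TCP pose, the force and the opening at its end, in the units of the state.
- manip.get_obs(): the state, without advancing time (a new reading comes with each control period).
- manip.get_image(name): name is "side" or "top"; returns a dict with "image" (420x560x3 uint8, red, green, blue), "fx", "fy", "cx", "cy" (pixels), "rvec" (rotation vector, rad) and "tvec" (3), from world to camera coordinates, as OpenCV has them. Camera axes: x right, y down, z forward; pixel columns grow to the right and rows downward; lengths in mm; the calibration is good to about 2 mm. A picture is of the moment at which its call begins. There is no depth.
- manip.close_job(): hands the job in, once; it reports no verdict.
The state is a dict: "t": time; "qpos": joint angles; "qvel": joint speeds; "joint_torque": joint torques, N m; "position": TCP position; "eef_rot": TCP orientation; "wrist_force": force on the tool from outside, world axes, zero at the start; "ft_torque": the same for the moment, N m; "opening": opening from 0.0 (shut) to 1.0 (fully open).
Only numpy, scipy, OpenCV 4.12 (cv2) and the standard library are available. Lean on these libraries where they do the work, as an engineer would, in place of code of your own. Each camera call takes 0.05 s, during which the arm holds its last target. There are 200 camera calls.

## Working session

There is one attempt and no reset: what is moved stays moved. The work goes in short steps, Python scripts to look and compute and a tool call to move; the robot and the scene stay as the last step left them, time stands still between calls to the robot, and variables do not carry over. Pictures are saved under pics/ and viewed, about 8 in all and at most 12, crops included, and the job is handed in when it is done.

Besides the shell and the picture viewer there is one more tool, called as name(argument=value, ...) on one line, values as JSON. apply_moves: Moves the arm, as the interface text tells. Its arguments: {"type":"object","properties":{"motion":{"type":"array"},"force":{"type":"number"}},"required":["motion"]}

```bash
ls; mkdir -p pics; cat > h.py <<'E'
import numpy as np, cv2
from scipy.spatial.transform import Rotation as R
from plant import manip
def img(n,save=None):
    d=manip.get_image(n)
    if save: cv2.imwrite('pics/'+save,d['image'][:,:,::-1])
    return d
def ray(d,u,v):
    M=R.from_rotvec(np.array(d['rvec']).ravel()).as_matrix();t=np.array(d['tvec']).ravel()
    return -M.T@t, M.T@np.array([(u-d['cx'])/d['fx'],(v-d['cy'])/d['fy'],1.])
def onz(d,u,v,z):
    o,r=ray(d,u,v); return (o+r*(z-o[2])/r[2]).round(1)
def proj(d,p):
    M=R.from_rotvec(np.array(d['rvec']).ravel()).as_matrix();c=M@np.array(p,float)+np.array(d['tvec']).ravel()
    return np.round([d['fx']*c[0]/c[2]+d['cx'],d['fy']*c[1]/c[2]+d['cy']],1)
E
python3 - <<'E'
from h import *
for n in('top','side'):
    d=img(n,n+'0.png'); print(n,d['fx'],ray(d,280,210))
print(manip.get_obs())
a=cv2.imread('pics/top0.png');b=cv2.imread('pics/side0.png')
E
```

```text
pics
top 460.1524956491389 (array([ 226.34610252,    3.05296219, 1447.98124437]), array([ 0.18856084,  0.00866033, -0.98211862]))
side 443.335567217992 (array([ 134.26384961, -710.82952804,  901.93843014]), array([ 0.30205504,  0.60279232, -0.73852084]))
{'t': 0.1, 'qpos': array([ 1.14420445e+00,  1.16437222e-01,  1.44218062e+00,  1.43037436e-06,
        1.58396624e+00, -3.78128183e-02]), 'qvel': array([-6.63125583e-04, -1.38594865e-03,  7.47354148e-05, -1.19832366e-03,
       -7.03090592e-04,  8.87064980e-05]), 'joint_torque': array([ 1.11457266e-03, -7.33664131e+01, -6.33785105e+01, -3.23160327e-05,
        5.35118117e-03, -4.33791081e-05]), 'position': array([255.82359601, 624.49443725, 247.64759625]), 'eef_rot': array([-6.06809464e-01, -3.08219762e+00,  1.51490961e-03]), 'wrist_force': array([-0.72732393, -0.06366854,  0.34668847]), 'ft_torque': array([ 0.01246248, -0.00092146, -0.04718868]), 'opening': 0.9969542061592757}
```

View pics/top0.png

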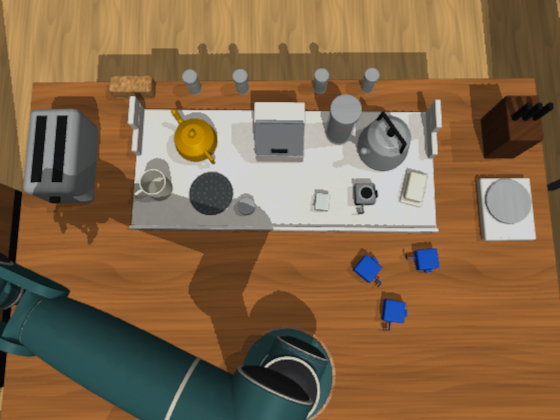

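View pics/side0.png

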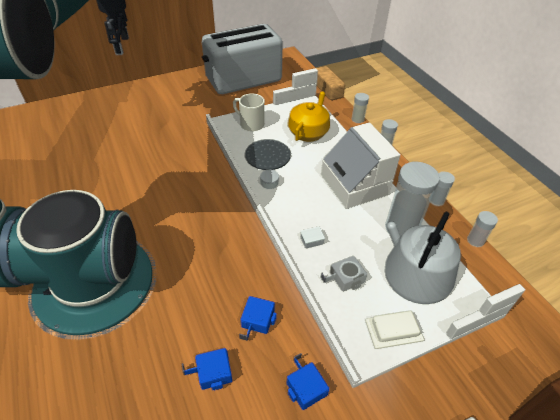

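The top view shows the grey tape at (365,194) with its hook at (360,210), lying right of the bin at (279,130). The square tin is at (321,200). The blue look-alikes at (368,268), (427,259) and (394,311) are on the counter, so they are excluded. I'll confirm with one enlarged crop.

```bash
python3 - <<'E'
import cv2,numpy as np
a=cv2.imread('pics/top0.png')[160:240,240:400];b=cv2.imread('pics/side0.png')[215:305,285:385]
A=cv2.resize(a,(800,400),interpolation=cv2.INTER_CUBIC)
A=cv2.resize(a[15:65,60:160],(400,200)); A=cv2.resize(cv2.imread('pics/top0.png')[175:220,340:390],(400,360),interpolation=cv2.INTER_CUBIC)
B=cv2.resize(b,(400,360),interpolation=cv2.INTER_CUBIC)
cv2.imwrite('pics/c1.png',np.hstack([A,B]))
E
```

```text
(no output)
```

View pics/c1.png

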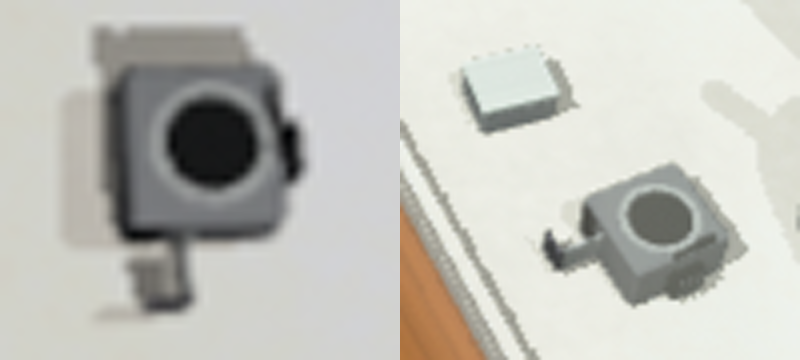

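The enlarged crop confirms it: a grey case with the black disc (its side) up, black button towards image right (world -y), and blade and hook pointing at the rail. Now I'll measure the rail, bin and tape.

```bash
python3 - <<'E'
from h import *
T=img('top');a=T['image'].astype(int)
# shelf front edge: last bright non-wood pixel along columns (R-B small = white, wood R-B large)
sat=a.max(2)-a.min(2)
P=[]
for u in range(300,432,6):
    col=sat[215:245,u]; 
    k=[v for v in range(29) if col[v]<40 and col[v+1]>=40]
    if k:
        v=215+k[-1]; f=(40-col[k[-1]])/(col[k[-1]+1]-col[k[-1]]) 
        P.append((u,v+f))
P=np.array(P)
for z in(36,18,0):
    W=np.array([onz(T,u,v,z) for u,v in P]); c=np.polyfit(W[:,1],W[:,0],1); print(z,'front x at y=0',c[1],'slope',c[0],'res',np.std(W[:,0]-np.polyval(c,W[:,1])))
print([tuple(a[v,360]) for v in range(218,236)])
# bin columns
for u in (262,280,298): print('bin',u,[tuple(a[v,u]) for v in range(145,170)])
# canny-ish
g=cv2.cvtColor(T['image'],cv2.COLOR_RGB2GRAY)
print(g[180:214:1,350:384])
E
```

```text
36 front x at y=0 431.41484480910543 slope 0.02010456780306223 res 0.21825662952352692
18 front x at y=0 434.02608859550986 slope 0.020136250088645703 res 0.21573652261012816
0 front x at y=0 436.61397906230854 slope 0.01999918012182362 res 0.22500495515829844
[(np.int64(209), np.int64(210), np.int64(202)), (np.int64(209), np.int64(210), np.int64(202)), (np.int64(210), np.int64(210), np.int64(201)), (np.int64(209), np.int64(210), np.int64(201)), (np.int64(209), np.int64(210), np.int64(201)), (np.int64(209), np.int64(210), np.int64(201)), (np.int64(167), np.int64(166), np.int64(158)), (np.int64(141), np.int64(139), np.int64(132)), (np.int64(141), np.int64(138), np.int64(132)), (np.int64(173), np.int64(172), np.int64(166)), (np.int64(202), np.int64(202), np.int64(198)), (np.int64(209), np.int64(210), np.int64(210)), (np.int64(172), np.int64(171), np.int64(168)), (np.int64(131), np.int64(128), np.int64(122)), (np.int64(131), np.int64(98), np.int64(76)), (np.int64(151), np.int64(96), np.int64(49)), (np.int64(160), np.int64(101), np.int64(51)), (np.int64(161), np.int64(102), np.int64(50))
[... 3027 characters left out ...]
4(128), np.int64(125), np.int64(118)), (np.int64(128), np.int64(124), np.int64(117)), (np.int64(137), np.int64(133), np.int64(126)), (np.int64(178), np.int64(174), np.int64(166)), (np.int64(204), np.int64(203), np.int64(200)), (np.int64(209), np.int64(209), np.int64(207)), (np.int64(209), np.int64(210), np.int64(207)), (np.int64(209), np.int64(210), np.int64(208)), (np.int64(209), np.int64(210), np.int64(208)), (np.int64(210), np.int64(210), np.int64(208)), (np.int64(209), np.int64(210), np.int64(206))]
[[209 179 141 ... 209 210 209]
 [209 178 142 ... 210 210 209]
 [209 179 141 ... 209 210 210]
 ...
 [209 209 209 ... 209 209 210]
 [209 208 208 ... 209 209 209]
 [208 208 199 ... 209 209 209]]
```

```bash
python3 - <<'E'
from h import *
T=img('top');S=img('side')
def sub(g,u,v0,v1,th): # first crossing of th along column
    c=g[v0:v1,u].astype(float); k=np.where((c[:-1]-th)*(c[1:]-th)<0)[0]
    return [round(v0+i+(th-c[i])/(c[i+1]-c[i]),2) for i in k]
g=cv2.cvtColor(T['image'],cv2.COLOR_RGB2GRAY)
W=[]
for u in range(306,420,8):
    e=sub(g,u,228,233,185); 
    if e: W.append(onz(T,u,e[-1],36))
W=np.array(W);c=np.polyfit(W[:,1],W[:,0],1);print('rail outer top edge: x=%.1f+%.4f y'%(c[1],c[0]),np.std(W[:,0]-np.polyval(c,W[:,1])))
for u in (262,270,290,298):
    e=sub(g,u,150,157,120);f=sub(g,u,158,165,150);print('bin',u,e,f,onz(T,u,e[0],78),onz(T,u,f[0],18))
def row(v,u0,u1): return g[v,u0:u1].tolist()
print('bin row',row(158,248,262),row(158,296,312))
def disc(D,box):
    u0,v0,u1,v1=box; q=cv2.resize(cv2.cvtColor(D['image'],cv2.COLOR_RGB2GRAY)[v0:v1,u0:u1],None,fx=8,fy=8,interpolation=cv2.INTER_CUBIC)
    return q
# top: disc centre
q=disc(T,(340,175,390,220)); 
for th in (60,70): 
    m=(q<th).astype(np.uint8); cs,_=cv2.findContours(m,0,1)
    for k in cs:
        if cv2.contourArea(k)>1500:
            (x,y),r=cv2.minEnclosingCircle(k);M=cv2.moments(k);x,y=M['m10']/M['m00'],M['m01']/M['m00']
            u,v=340+(x+.5)/8-.5,175+(y+.5)/8-.5; print('disc top',u,v,r/8,onz(T,u,v,56))
m=((q<185-45)).astype(np.uint8)
rgb=cv2.resize(T['image'][175:220,340:390],None,fx=8,fy=8,interpolation=cv2.INTER_CUBIC)
p=lambda n: [rgb[y,x].tolist() for y,x in n]
print(p([(100,150),(200,150),(200,250),(100,250),(220,200),(70,200)]))
# grey-blue face: B>=R
d=rgb.astype(int); f=((d[:,:,2]-d[:,:,0]>=0)&(q<150)&(q>75)).astype(np.uint8); f=cv2.morphologyEx(f,cv2.MORPH_CLOSE,np.ones((9,9)))
cs,_=cv2.findContours(f,0,1);k=max(cs,key=cv2.contourArea);r=cv2.minAreaRect(k);print(r)
B=cv2.boxPoints(r);Wc=[onz(T,340+(x+.5)/8-.5,175+(y+.5)/8-.5,56) for x,y in B];print(Wc,np.mean(Wc,0))
cv2.drawContours(rgb,[k],-1,(255,0,0),1);cv2.drawContours(rgb,[B.astype(int)],-1,(0,255,0),1)
s=cv2.resize(S['image'][225:305,300:385],None,fx=4.5,fy=4.5,interpolation=cv2.INTER_CUBIC)
o=np.zeros((360,400+s.shape[1],3),np.uint8);o[:,:400]=rgb;o[:s.shape[0],400:]=s
cv2.imwrite('pics/c2.png',o[:,:,::-1])
E
```

```text
rail outer top edge: x=437.2+0.0213 y 0.5211973405774747
bin 262 [np.float64(154.39)] [np.float64(161.13)] [665.4  69.6  78. ] [662.   72.6  18. ]
bin 270 [np.float64(154.72)] [np.float64(161.12)] [664.1  44.8  78. ] [661.8  46.7  18. ]
bin 290 [np.float64(154.69)] [np.float64(161.41)] [663.7 -17.2  78. ] [660.2 -17.8  18. ]
bin 298 [np.float64(154.57)] [np.float64(161.4)] [663.8 -42.   78. ] [660.  -43.6  18. ]
bin row [189, 189, 188, 188, 188, 188, 187, 161, 129, 127, 126, 126, 125, 126] [126, 125, 125, 125, 125, 125, 129, 178, 210, 209, 209, 209, 210, 209, 209, 209]
disc top 366.06791218637994 192.40899462365593 5.601688861846924 [ 546.7 -252.1   56. ]
disc top 366.0773525377229 192.39803497942387 5.722655773162842 [ 546.7 -252.1   56. ]
disc top 355.5932827616535 197.22995622451427 10.168130874633789 [ 531.7 -219.    56. ]
[[115, 117, 120], [120, 122, 125], [122, 125, 126], [144, 147, 146], [112, 114, 117], [108, 108, 108]]
((214.76483154296875, 155.92921447753906), (186.5809783935547, 179.1851806640625), 85.27201080322266)
[array([ 575.9, -216.6,   56. ]), array([ 581.2, -286.3,   56. ]), array([ 507.3, -288.9,   56. ]), array([ 502.1, -219.8,   56. ])] [ 541.625 -252.9     56.   ]
```

View pics/c2.png

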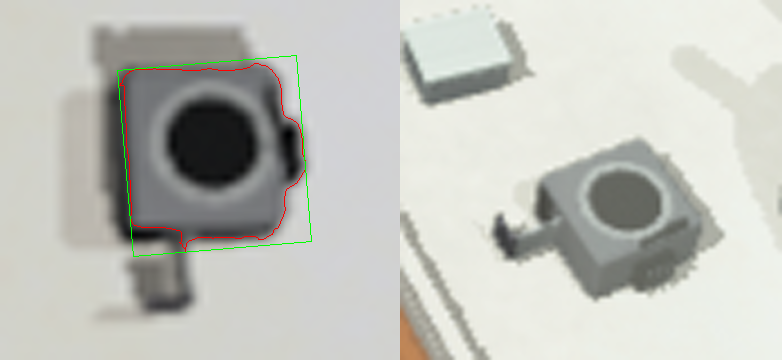

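The crop shows the face's sole-side edge running from about (121,75) to (131,225) and its back edge at y≈67. Turning that into a pose and planning the first approach: tool leaning 30° off vertical towards the button side, jaws along the tape's x, with the fingers above the blade.

```bash
cat >> h.py <<'E'
def disc_center(D,box,th):
    u0,v0,u1,v1=box;q=cv2.resize(cv2.cvtColor(D['image'],cv2.COLOR_RGB2GRAY)[v0:v1,u0:u1],None,fx=8,fy=8,interpolation=cv2.INTER_CUBIC)
    k=max(cv2.findContours((q<th).astype(np.uint8),0,1)[0],key=cv2.contourArea);M=cv2.moments(k)
    return u0+(M['m10']/M['m00']+.5)/8-.5,v0+(M['m01']/M['m00']+.5)/8-.5
def tapeR(yaw,tilt): # tilt 0 = lying on -y side (y up), 90 = upright
    a=np.radians(90-tilt); return R.from_euler('z',yaw)*R.from_euler('x',a)
def toolR(Rt,phi): # tool in tape frame: y=tape x, z = -(cos phi y + sin phi z)
    c,s=np.cos(np.radians(phi)),np.sin(np.radians(phi)); z=np.array([0,-c,-s]);y=np.array([1,0,0]);x=np.cross(y,z)
    return Rt*R.from_matrix(np.stack([x,y,z],1))
def plan(P,Rg):
    o=manip.get_obs();R0=R.from_rotvec(o['eef_rot']);d=R0.inv().apply(np.array(P)-o['position'])/10
    w=np.degrees((R0.inv()*Rg).as_rotvec());print('row',d.round(2),w.round(1),'| t %.2f'%o['t'],'n',np.ceil(max(np.linalg.norm(d)/6.25,np.linalg.norm(w)/10.7)))
E
python3 - <<'E'
from h import *
T=img('top');S=img('side')
c=lambda x,y,z=56: onz(T,340+(x+.5)/8-.5,175+(y+.5)/8-.5,z)
a,b=c(121,75),c(131,225);print('sole edge',a,b,'yaw',np.arctan2(a[1]-b[1],a[0]-b[0]))
e,f=c(130,67),c(250,67);print('back edge',e,f,'yaw',np.arctan2(f[0]-e[0],-(f[1]-e[1])))
print('right',c(280,150),'front',c(200,230))
u,v=disc_center(S,(335,255,365,282),85);print(u,v,onz(S,u,v,56))
h=c(165,303,30);print('hook~',h)
E
```

```text
sole edge [ 574.  -217.8   56. ] [ 514.4 -219.4   56. ] yaw 0.026839191259215286
back edge [ 577.2 -221.4   56. ] [ 576.8 -268.1   56. ] yaw -0.008565101038361434
right [ 543.6 -278.3   56. ] front [ 512.2 -246.    56. ]Traceback (most recent call last):
  File "<stdin>", line 7, in <module>
  File "h.py", line 18, in disc_center
    k=max(cv2.findContours((q<th).astype(np.uint8),0,1)[0],key=cv2.contourArea);M=cv2.moments(k)
ValueError: max() iterable argument is empty
```

```bash
cat >> h.py <<'E'
OFF=np.array([0,2.8,17.2])
E
python3 - <<'E'
from h import *
Rt=tapeR(.01,0);G=toolR(Rt,30);C=np.array([545.5,-250.5,37])
P=C+Rt.apply(OFF);z=G.apply([0,0,1]);print(P,z,G.apply([0,1,0]))
plan(P-100*z+[0,0,60],G)
plan(P-100*z,G)
E
```

```text
[ 545.67199713 -267.69914001   39.8       ] [-0.00499992  0.499975   -0.8660254 ] [9.99950000e-01 9.99983333e-03 2.77555756e-17]
row [-62.58 -76.19   6.2 ] [-17.6  26.5  65.5] | t 0.35 n 16.0
row [-62.58 -76.19  12.2 ] [-17.6  26.5  65.5] | t 0.35 n 16.0
```

apply_moves(motion=[[-30,-37,0,-9,13,33,8.54],[-62.58,-76.19,6.2,-17.6,26.5,65.5,8.54],[-62.58,-76.19,6.2,-17.6,26.5,65.5,8.54],[-62.58,-76.19,6.2,-17.6,26.5,65.5,8.54],[-62.58,-76.19,6.2,-17.6,26.5,65.5,8.54],[-62.58,-76.19,6.2,-17.6,26.5,65.5,8.54],[-62.58,-76.19,6.2,-17.6,26.5,65.5,8.54],[-62.58,-76.19,6.2,-17.6,26.5,65.5,8.54],[-62.58,-76.19,6.2,-17.6,26.5,65.5,8.54],[-62.58,-76.19,6.2,-17.6,26.5,65.5,8.54],[-62.58,-76.19,6.2,-17.6,26.5,65.5,8.54],[-62.58,-76.19,6.2,-17.6,26.5,65.5,8.54],[-62.58,-76.19,6.2,-17.6,26.5,65.5,8.54],[-62.58,-76.19,6.2,-17.6,26.5,65.5,8.54],[-62.58,-76.19,6.2,-17.6,26.5,65.5,8.54],[-62.58,-76.19,6.2,-17.6,26.5,65.5,8.54],[-62.58,-76.19,6.2,-17.6,26.5,65.5,8.54],[-62.58,-76.19,6.2,-17.6,26.5,65.5,8.54],[-62.58,-76.19,6.2,-17.6,26.5,65.5,8.54]])

```text
t: 2.72
position: [546.1, -316.7, 186.9]
eef_rot: [-1.915, -1.937, -0.514]
wrist_force: [-0.2, 0.1, -0.3]
opening: 1.0
```

```bash
python3 - <<'E'
from h import *
o=manip.get_obs();print(o['qpos'].round(2))
Rt=tapeR(.01,0);G=toolR(Rt,30);C=np.array([545.5,-250.5,37])
P=C+Rt.apply(OFF);z=G.apply([0,0,1])
plan(P-50*z,G);plan(P,G)
E
```

```text
[-0.73  0.23  1.47  0.39  1.79 -0.72]
row [-3.120e+00  1.000e-02  1.019e+01] [-0.  -0.   0.1] | t 2.73 n 2.0
row [-3.120e+00  1.000e-02  1.519e+01] [-0.  -0.   0.1] | t 2.73 n 3.0
```

apply_moves(motion=[[-3.12,0,5,0,0,0,8.54],[-3.12,0,10.2,0,0,0,8.54],[-3.12,0,10.2,0,0,0,8.54],[-3.12,0,10.2,0,0,0,8.54]])

```text
t: 3.22
position: [546.4, -292.7, 85.1]
eef_rot: [-1.915, -1.94, -0.515]
wrist_force: [0.2, -0.5, 0.5]
opening: 0.998
```

```bash
python3 - <<'E'
from h import *
T=img('top');S=img('side')
a=cv2.resize(T['image'][160:230,320:400],None,fx=5,fy=5,interpolation=cv2.INTER_CUBIC)
b=cv2.resize(S['image'][200:310,280:400],None,fx=3.3,fy=3.3,interpolation=cv2.INTER_CUBIC)
o=np.zeros((370,800,3),np.uint8);o[:350,:400]=a;o[:b.shape[0],400:400+b.shape[1]]=b
cv2.imwrite('pics/d1.png',o[:,:,::-1])
E
```

```text
(no output)
```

View pics/d1.png

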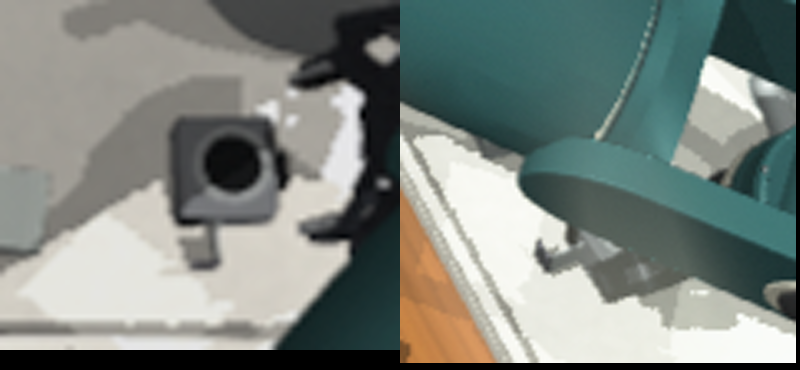

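The fingers at crop (320,72) and (320,228) straddle the tape once height parallax is allowed for. Going in and closing.

apply_moves(motion=[[0,0,2.5,0,0,0,8.54],[0,0,5,0,0,0,8.54],[0,0,5,0,0,0,8.54],[0,0,5,0,0,0,8.54]])

```text
t: 3.82
position: [547.0, -269.3, 43.7]
eef_rot: [-1.917, -1.942, -0.516]
wrist_force: [0.3, -0.4, -0.1]
opening: 0.999
```

apply_moves(motion=[[0,0,0,0,0,0,5],[0,0,0,0,0,0,5],[0,0,0,0,0,0,5],[0,0,0,0,0,0,5],[0,0,0,0,0,0,5],[0,0,0,0,0,0,5],[0,0,0,0,0,0,5],[0,0,0,0,0,0,5]], force=50)

```text
t: 4.82
position: [547.7, -270.3, 45.3]
eef_rot: [-1.919, -1.943, -0.517]
wrist_force: [0.8, -3.1, 6.7]
opening: 0.738
```

Gripped: the opening is 63 mm for a 64 mm case. Next I lift, carry to the bin's front space while rotating 90°, and check there before lowering.

```bash
sed -i 's/^OFF=.*/OFF=np.array([0,8.3,19.8])/' h.py; python3 - <<'E'
from h import *
o=manip.get_obs()
plan(o['position']+[-10,0,110],R.from_rotvec(o['eef_rot']))
Rt=tapeR(-.02,90);G=toolR(Rt,30);C=np.array([488,17,49+70]);P=C+Rt.apply(OFF);print(P)
plan(P,G)
E
```

```text
row [ 5.47 -0.92 -9.55] [0. 0. 0.] | t 4.83 n 2.0
[488.16598893  25.29834006 138.8       ]
row [30.38 -5.57  6.54] [  0.9 -89.7   1.8] | t 4.83 n 9.0
```

apply_moves(motion=[[2.7,-0.45,-4.8,0,0,0,5],[5.47,-0.92,-9.55,0,0,0,5],[14,-2.5,-9,0,-20,0,5],[20,-4,-5,0,-40,1,5],[25,-5,0,0.9,-60,1.8,5],[30.38,-5.57,6.54,0.9,-89.7,1.8,5],[30.38,-5.57,6.54,0.9,-89.7,1.8,5],[30.38,-5.57,6.54,0.9,-89.7,1.8,5],[30.38,-5.57,6.54,0.9,-89.7,1.8,5],[30.38,-5.57,6.54,0.9,-89.7,1.8,5],[30.38,-5.57,6.54,0.9,-89.7,1.8,5],[30.38,-5.57,6.54,0.9,-89.7,1.8,5],[30.38,-5.57,6.54,0.9,-89.7,1.8,5]])

```text
t: 6.45
position: [488.4, 25.3, 139.0]
eef_rot: [1.606, 1.572, -0.921]
wrist_force: [1.1, 0.4, -4.3]
opening: 0.74
```

```bash
python3 - <<'E'
from h import *
Rt=tapeR(-.02,90);G=toolR(Rt,30);C=np.array([488,17,49+70]);P=C+Rt.apply(OFF)
plan(P,G); print(manip.get_obs()['qpos'].round(2))
T=img('top');S=img('side')
for n,D in(('t',T),('s',S)):
    q=[proj(D,C+Rt.apply(p)) for p in([-58,0,-23],[-32,0,-6],[32,0,31],[0,0,40],[0,-19,0])];print(n,q)
a=cv2.resize(T['image'][120:240,200:330],None,fx=3,fy=3,interpolation=cv2.INTER_CUBIC)
b=cv2.resize(S['image'][90:260,200:340],None,fx=2.8,fy=2.8,interpolation=cv2.INTER_CUBIC)
o=np.zeros((480,800,3),np.uint8);o[:a.shape[0],:a.shape[1]]=a;o[:b.shape[0],400:400+b.shape[1]]=b
cv2.imwrite('pics/d2.png',o[:,:,::-1])
E
```

```text
row [ 0.02 -0.02  0.01] [-0.  -0.3 -0.1] | t 6.45 n 1.0
[ 0.44  0.04  1.93 -0.9   1.72  0.59]
t [array([279.1, 228.5]), array([279.1, 218.9]), array([279.2, 194.9]), array([279.1, 205.1]), array([285.7, 207.9])]
s [array([255.9, 195.1]), array([265.4, 187.6]), array([288.9, 170. ]), array([277.2, 170.7]), array([280. , 187.3])]
```

View pics/d2.png

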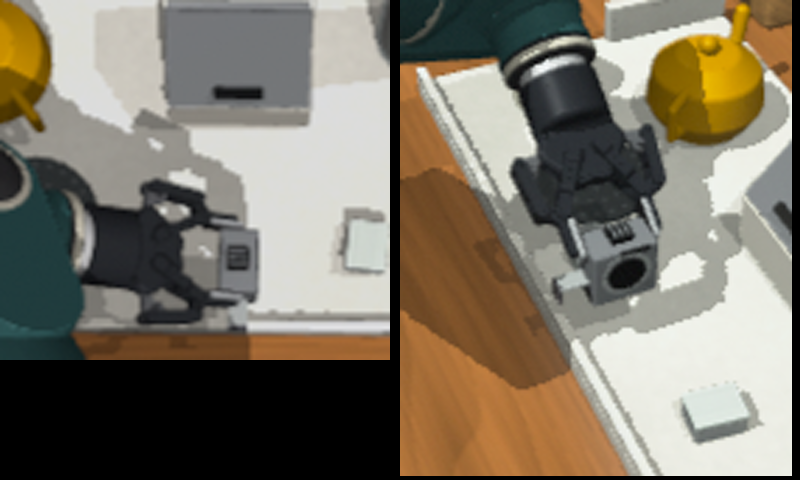

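Both views show the tape upright in the grip. The hook is at side (257,194) against a predicted (256,195), and the button at top (279,206) against (279,205). Lowering with the hook outside the rail.

```bash
python3 - <<'E'
from h import *
Rt=tapeR(-.02,90);G=toolR(Rt,30)
for h in (40,8,0): plan(np.array([488,17,49+h])+Rt.apply(OFF),G)
E
```

```text
row [ 2.69 -0.04  1.53] [-0.  -0.2 -0.2] | t 6.55 n 1.0
row [ 5.46 -0.05  3.14] [-0.  -0.2 -0.2] | t 6.55 n 2.0
row [ 6.15 -0.05  3.54] [-0.  -0.2 -0.2] | t 6.55 n 2.0
```

apply_moves(motion=[[1.4,0,0.8,0,-0.2,-0.2,5],[2.7,0,1.53,0,-0.2,-0.2,5],[4.1,0,2.35,0,-0.2,-0.2,5],[5.46,0,3.14,0,-0.2,-0.2,5],[5.46,0,3.14,0,-0.2,-0.2,5],[5.46,0,3.14,0,-0.2,-0.2,5]])

```text
t: 7.3
position: [488.8, 25.4, 77.0]
eef_rot: [1.602, 1.571, -0.925]
wrist_force: [-0.4, -0.9, -4.6]
opening: 0.738
```

apply_moves(motion=[[0.17,0,0.1,0,0,0,5],[0.35,0,0.2,0,0,0,5],[0.52,0,0.3,0,0,0,5],[0.6,0,0.35,0,0,0,5],[0.6,0,0.35,0,0,0,5]])

```text
t: 7.92
position: [488.9, 25.4, 70.5]
eef_rot: [1.602, 1.571, -0.925]
wrist_force: [-2.4, 2.7, 1.7]
opening: 0.738
```

apply_moves(motion=[[0.09,0,0.05,0,0,0,5],[0.13,0,0.08,0,0,0,5],[0.13,0,0.08,0,0,0,5]])

```text
t: 8.3
position: [488.9, 25.4, 70.3]
eef_rot: [1.602, 1.569, -0.926]
wrist_force: [-6.5, 5.5, 13.9]
opening: 0.74
```

```bash
python3 - <<'E'
from h import *
T=img('top');S=img('side')
a=cv2.resize(T['image'][175:240,240:320],None,fx=5,fy=5,interpolation=cv2.INTER_CUBIC)
b=cv2.resize(S['image'][150:250,220:320],None,fx=4,fy=4,interpolation=cv2.INTER_CUBIC)
o=np.zeros((400,800,3),np.uint8);o[:a.shape[0],:a.shape[1]]=a;o[:b.shape[0],400:400+b.shape[1]]=b
cv2.imwrite('pics/d3.png',o[:,:,::-1])
E
```

```text
(no output)
```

View pics/d3.png

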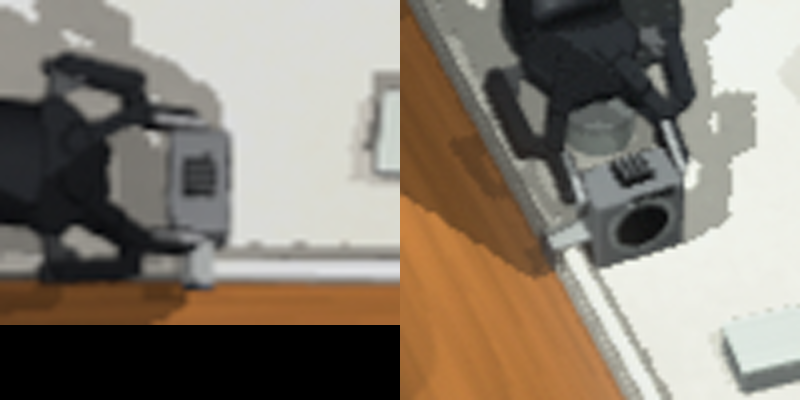

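The blade lies across the rail with the hook outside it, top crop (198,275), and the case stands on the board. Releasing and retreating along the tool axis.

apply_moves(motion=[[0,0,0,0,0,0,8.54],[0,0,0,0,0,0,8.54],[0,0,0,0,0,0,8.54],[0,0,0,0,0,0,8.54],[0,0,-2,0,0,0,8.54],[0,0,-5,0,0,0,8.54],[0,0,-9,0,0,0,8.54],[0,0,-9,0,0,0,8.54]])

```text
t: 9.4
position: [491.3, 106.2, 117.1]
eef_rot: [1.602, 1.569, -0.921]
wrist_force: [0.1, -0.3, -0.4]
opening: 0.997
```

```bash
cat >> h.py <<'E'
def toolDown(Rt): return Rt*R.from_matrix(np.array([[-1,0,0],[0,1,0],[0,0,-1.]]))
E
python3 - <<'E'
from h import *
Rt=tapeR(-.02,90);G=toolDown(Rt)
plan([489,60,230],G);plan([489,17,180],G)
E
```

```text
row [-12.09  -0.11  -1.65] [-46.6  46.9 -80.9] | t 9.40 n 10.0
row [-9.91 -0.05  4.57] [-46.6  46.9 -80.9] | t 9.40 n 10.0
```

```bash
python3 - <<'E'
from h import *
Rt=tapeR(-.02,90);G=toolDown(Rt)
plan([489,140,240],G)
E
```

```text
row [-8.95 -0.26 -9.08] [-46.6  46.9 -80.9] | t 9.40 n 10.0
```

apply_moves(motion=[[-4,0,-6,0,0,0,8.54],[-8.95,-0.26,-9.08,-9,9,-16,8.54],[-8.95,-0.26,-9.08,-46.6,46.9,-80.9,8.54],[-8.95,-0.26,-9.08,-46.6,46.9,-80.9,8.54],[-8.95,-0.26,-9.08,-46.6,46.9,-80.9,8.54],[-8.95,-0.26,-9.08,-46.6,46.9,-80.9,8.54],[-8.95,-0.26,-9.08,-46.6,46.9,-80.9,8.54],[-8.95,-0.26,-9.08,-46.6,46.9,-80.9,8.54],[-8.95,-0.26,-9.08,-46.6,46.9,-80.9,8.54],[-8.95,-0.26,-9.08,-46.6,46.9,-80.9,8.54],[-8.95,-0.26,-9.08,-46.6,46.9,-80.9,8.54],[-8.95,-0.26,-9.08,-46.6,46.9,-80.9,8.54],[-8.95,-0.26,-9.08,-46.6,46.9,-80.9,8.54]])

```text
t: 11.02
position: [488.8, 140.0, 239.8]
eef_rot: [0.036, 3.14, -0.001]
wrist_force: [-0.6, 0.7, -0.2]
opening: 1.003
```

```bash
python3 - <<'E'
from h import *
Rt=tapeR(-.02,90);C=np.array([489,17,49])
print(manip.get_obs()['position'],manip.get_obs()['qpos'].round(2));plan([489,17,160],toolDown(Rt))
T=img('top','top4.png');S=img('side','side4.png')
a=cv2.resize(T['image'][180:240,245:315],None,fx=5.7,fy=5.7,interpolation=cv2.INTER_CUBIC)
b=cv2.resize(S['image'][140:240,220:320],None,fx=4,fy=4,interpolation=cv2.INTER_CUBIC)
o=np.zeros((400,800,3),np.uint8);o[:a.shape[0],:a.shape[1]]=a;o[:b.shape[0],400:400+b.shape[1]]=b
cv2.imwrite('pics/d4.png',o[:,:,::-1])
for n,D in(('t',T),('s',S)): print(n,[proj(D,C+Rt.apply(p)) for p in([0,0,40],[-32,19,31],[32,19,31],[32,-19,31],[-32,-19,31])])
E
```

```text
[488.83043517 140.02880313 239.76719192] [ 0.23 -0.25  1.8  -0.    1.59 -1.32]
row [ -0.29 -12.3    7.98] [-0.   0.1 -0.2] | t 11.03 n 3.0
t [array([279.3, 209.4]), array([272.9, 220.4]), array([273.3, 199.6]), array([285.8, 199.7]), array([285.5, 220.5])]
s [array([277.1, 190.6]), array([262.9, 191.7]), array([285.2, 185. ]), array([291.3, 194.5]), array([268.7, 201.5])]
```

View pics/d4.png

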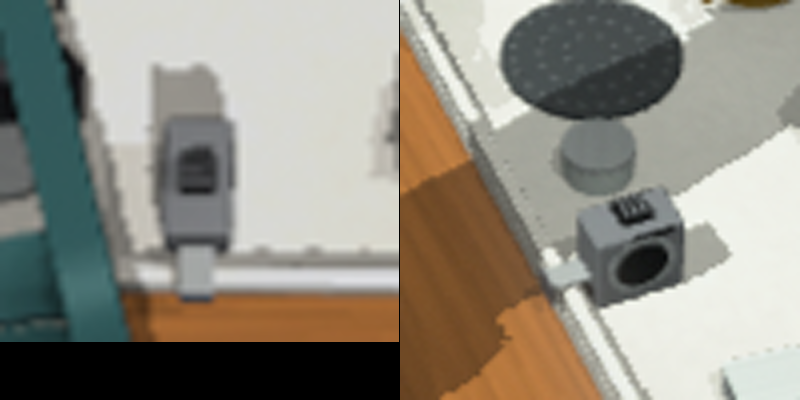

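The tape stands upright with the hook over the rail, top crop (197,290), and its button at top (279.6,210.2) against a predicted (279.3,209.4). Checking tin clearance before descending.

```bash
python3 - <<'E'
from h import *
T=img('top');S=img('side')
print('round',onz(T,246,205,47),onz(S,220+198/4,140+130/4-0,47),'sq',onz(T,321.5,199,46))
plan([489,17,150],toolDown(tapeR(-.02,90)));plan([489,17,55],toolDown(tapeR(-.02,90)))
E
```

```text
round [512.1 120.9  47. ] [518.2 129.   47. ] sq [ 529.2 -114.2   46. ]
row [ -0.28 -12.35   9.  ] [ 0.  0. -0.] | t 11.22 n 3.0
row [ -0.27 -12.35  18.5 ] [ 0.  0. -0.] | t 11.22 n 4.0
```

apply_moves(motion=[[-0.28,-6,2,0,0,0,6.5],[-0.28,-12.35,7,0,0,0,6.5],[-0.28,-12.35,9,0,0,0,6.5],[-0.28,-12.35,9,0,0,0,6.5],[-0.28,-12.35,12,0,0,0,6.5],[-0.28,-12.35,15,0,0,0,6.5],[-0.28,-12.35,17,0,0,0,6.5],[-0.28,-12.35,18.5,0,0,0,6.5],[-0.28,-12.35,18.5,0,0,0,6.5],[-0.28,-12.35,18.5,0,0,0,6.5]])

```text
t: 12.48
position: [489.7, 17.2, 56.1]
eef_rot: [0.032, 3.139, 0.001]
wrist_force: [0.1, -0.1, 0.5]
opening: 0.761
```

apply_moves(motion=[[0,0,0,0,0,0,3],[0,0,0,0,0,0,3],[0,0,0,0,0,0,3],[0,0,0,0,0,0,3],[0,0,0,0,0,0,3],[0,0,0,0,0,0,3],[0,0,0,0,0,0,3]], force=40)

```text
t: 13.35
position: [490.2, 17.3, 57.1]
eef_rot: [0.032, 3.138, 0.001]
wrist_force: [-1.5, 2.0, 6.6]
opening: 0.44
```

apply_moves(motion=[[-0.5,0,-0.06,0,0,0,3],[-1.5,0,-0.06,0,0,0,3],[-2.5,0,-0.06,0,0,0,3],[-3.5,0,-0.06,0,0,0,3],[-4.5,0,-0.06,0,0,0,3],[-5.5,0,-0.06,0,0,0,3],[-6.5,0,-0.06,0,0,0,3],[-7.5,0,-0.06,0,0,0,3],[-8.5,0,-0.06,0,0,0,3],[-9.5,0,-0.06,0,0,0,3],[-10.5,0,-0.06,0,0,0,3],[-11.5,0,-0.06,0,0,0,3],[-12,0,-0.06,0,0,0,3],[-12,0,-0.06,0,0,0,3],[-12,0,-0.06,0,0,0,3]])

```text
t: 15.22
position: [610.0, 14.9, 58.2]
eef_rot: [0.032, 3.138, 0.001]
wrist_force: [-2.2, -0.5, -5.5]
opening: 0.44
```

```bash
python3 - <<'E'
from h import *
T=img('top','top5.png');S=img('side','side5.png')
a=cv2.resize(T['image'][140:240,245:315],None,fx=5,fy=5,interpolation=cv2.INTER_CUBIC)
b=cv2.resize(S['image'][110:230,235:355],None,fx=4,fy=4,interpolation=cv2.INTER_CUBIC)
o=np.zeros((500,850,3),np.uint8);o[:a.shape[0],:a.shape[1]]=a;o[:b.shape[0],360:360+b.shape[1]]=b
cv2.imwrite('pics/d5.png',o[:,:800,::-1])
E
```

```text
(no output)
```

View pics/d5.png

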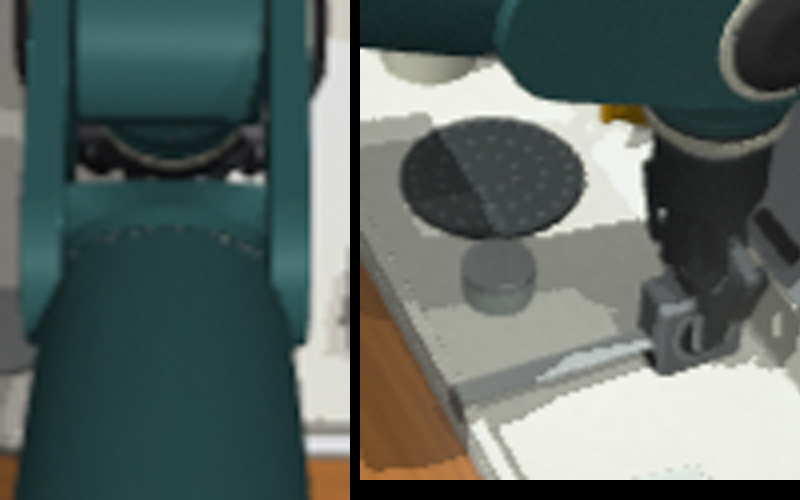

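The side view shows the blade drawn out across the board, hook on the rail at crop (460,405), and a gap still left before the bin. I'll creep to contact, watching Fx.

apply_moves(motion=[[-0.5,0,0.04,0,0,0,3],[-1,0,0.07,0,0,0,3],[-1.3,0,0.07,0,0,0,3],[-1.5,0,0.07,0,0,0,3],[-1.5,0,0.07,0,0,0,3]])

```text
t: 15.95
position: [625.1, 14.6, 57.6]
eef_rot: [0.032, 3.138, 0.001]
wrist_force: [-1.7, -0.1, -3.7]
opening: 0.434
```

apply_moves(motion=[[-0.1,0,0,0,0,0,3],[-0.2,0,0,0,0,0,3],[-0.2,0,0,0,0,0,3]])

```text
t: 16.32
position: [627.2, 14.6, 57.6]
eef_rot: [0.032, 3.138, 0.001]
wrist_force: [-1.5, -1.9, -4.5]
opening: 0.439
```

apply_moves(motion=[[-0.1,0,0.02,0,0,0,3],[-0.2,0,0.02,0,0,0,3],[-0.2,0,0.02,0,0,0,3]])

```text
t: 16.7
position: [629.2, 14.5, 57.4]
eef_rot: [0.032, 3.138, 0.001]
wrist_force: [-2.0, -0.5, -4.3]
opening: 0.433
```

apply_moves(motion=[[-0.1,0,0,0,0,0,3],[-0.15,0,0,0,0,0,3],[-0.15,0,0,0,0,0,3]])

```text
t: 17.08
position: [630.0, 14.5, 57.3]
eef_rot: [0.032, 3.14, 0.001]
wrist_force: [-11.9, -0.4, 1.8]
opening: 0.444
```

Contact at TCP x≈630, where the estimate put it. Easing the push off while settling the sole on the board.

apply_moves(motion=[[0.02,0,0.03,0,0,0,3],[0.03,0,0.05,0,0,0,3],[0.03,0,0.05,0,0,0,3],[0.03,0,0.05,0,0,0,3]])

```text
t: 17.58
position: [629.9, 14.6, 57.2]
eef_rot: [0.032, 3.139, 0.001]
wrist_force: [-3.2, 0.2, 3.2]
opening: 0.441
```

apply_moves(motion=[[0,0,0,0,0,0,4.2],[0,0,0,0,0,0,5],[0,0,0,0,0,0,6.5],[0,0,0,0,0,0,6.5],[0,0,0,0,0,0,6.5],[0,0,-2,0,0,0,6.5],[0,0,-5,0,0,0,6.5],[0,0,-9,0,0,0,6.5],[0,0,-10,0,0,0,6.5],[0,0,-10,0,0,0,6.5]])

```text
t: 18.82
position: [629.9, 14.4, 158.5]
eef_rot: [0.032, 3.138, 0.001]
wrist_force: [-0.8, 1.0, -0.7]
opening: 0.757
```

apply_moves(motion=[[1.5,3,-5,0,0,0,0],[3,8,-9,0,0,0,0],[3,13,-9,0,0,0,0],[3,19,-9,0,0,0,0],[3,19,-9,0,0,0,0],[3,19,-9,0,0,0,0]])

```text
t: 19.58
position: [603.2, 204.8, 247.3]
eef_rot: [0.031, 3.139, 0.0]
wrist_force: [-0.3, -0.2, -0.3]
opening: 0.002
```

```bash
python3 - <<'E'
from h import *
Rt=tapeR(-.02,90);C=np.array([629.5,14.5,49])
T=img('top','top6.png');S=img('side','side6.png')
a=cv2.resize(T['image'][140:240,245:315],None,fx=5,fy=5,interpolation=cv2.INTER_CUBIC)
b=cv2.resize(S['image'][120:220,235:345],None,fx=4,fy=4,interpolation=cv2.INTER_CUBIC)
o=np.zeros((500,800,3),np.uint8);o[:a.shape[0],:a.shape[1]]=a;o[:b.shape[0],360:360+b.shape[1]]=b
cv2.imwrite('pics/d6.png',o[:,:800,::-1])
for n,D in(('t',T),('s',S)): print(n,[proj(D,C+Rt.apply(p)) for p in([0,0,40],[-32,19,31],[32,19,31],[32,-19,31],[-32,-19,31])])
print(manip.get_obs()['position'],manip.get_obs()['opening'])
E
```

```text
t [array([279.8, 164.4]), array([273.5, 175.2]), array([273.9, 155.2]), array([286.1, 155.3]), array([285.9, 175.3])]
s [array([325.1, 176. ]), array([311. , 177.2]), array([331.8, 170.9]), array([338.6, 179.8]), array([317.4, 186.3])]
[603.46711163 203.96684147 247.92931916] 0.0025642773251713827
```

View pics/d6.png

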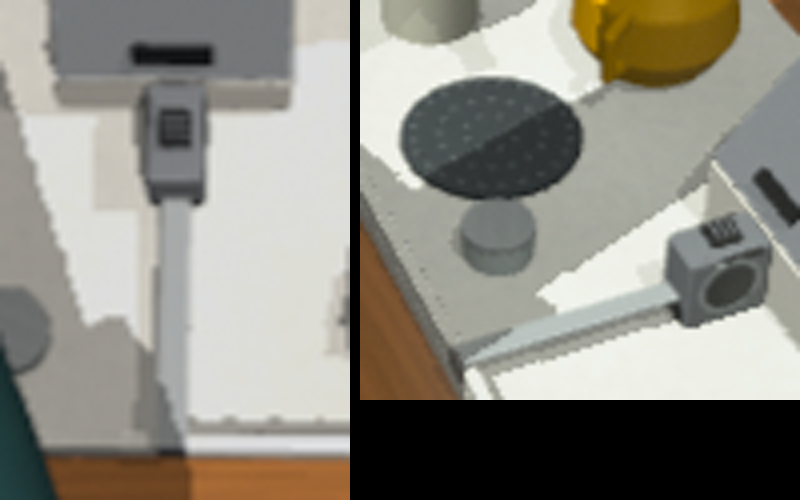

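The views show the case back against the bin, top crop (175,85), squarely aligned, and the button at top (280,165) against a predicted (279.8,164.4). Next is pressing with closed fingers.

```bash
python3 - <<'E'
from h import *
G=toolDown(tapeR(-.02,90))
plan([628.5,14.5,150],G);plan([628.5,14.5,109],G)
E
```

```text
row [ -2.88 -18.89   9.8 ] [ 0.   0.2 -0.1] | t 19.68 n 4.0
row [ -2.86 -18.89  13.9 ] [ 0.   0.2 -0.1] | t 19.68 n 4.0
```

apply_moves(motion=[[-1,-6,0,0,0,0,0],[-2,-12,3,0,0,0,0],[-2.88,-18.9,8,0,0.2,0,0],[-2.88,-18.9,9.8,0,0.2,0,0],[-2.88,-18.9,12,0,0.2,0,0],[-2.88,-18.9,13.4,0,0.2,0,0],[-2.88,-18.9,13.9,0,0.2,0,0],[-2.88,-18.9,13.9,0,0.2,0,0]])

```text
t: 20.68
position: [628.9, 15.1, 109.6]
eef_rot: [0.032, 3.141, 0.001]
wrist_force: [-0.1, 1.1, 0.5]
opening: -0.002
```

apply_moves(motion=[[0,0,0.1,0,0,0,0],[0,0,0.2,0,0,0,0],[0,0,0.2,0,0,0,0]])

```text
t: 21.05
position: [629.0, 15.2, 107.8]
eef_rot: [0.032, 3.141, 0.001]
wrist_force: [0.0, 0.4, -0.6]
opening: 0.001
```

apply_moves(motion=[[0,0,0.1,0,0,0,0],[0,0,0.2,0,0,0,0],[0,0,0.2,0,0,0,0]])

```text
t: 21.42
position: [628.9, 15.2, 105.7]
eef_rot: [0.032, 3.141, 0.001]
wrist_force: [-0.5, -0.7, 0.5]
opening: -0.0
```

apply_moves(motion=[[0,0,0.1,0,0,0,0],[0,0,0.15,0,0,0,0],[0,0,0.15,0,0,0,0]])

```text
t: 21.8
position: [629.0, 15.2, 104.3]
eef_rot: [0.032, 3.141, 0.001]
wrist_force: [0.4, 0.2, 2.5]
opening: 0.002
```

Button touched: about 3 N, matching its friction. Continuing.

apply_moves(motion=[[0,0,0.1,0,0,0,0],[0,0,0.15,0,0,0,0],[0,0,0.15,0,0,0,0]])

```text
t: 22.18
position: [629.0, 15.2, 102.6]
eef_rot: [0.032, 3.141, 0.001]
wrist_force: [-0.0, -0.0, 1.8]
opening: -0.0
```

apply_moves(motion=[[0,0,0.05,0,0,0,0],[0,0,0.1,0,0,0,0],[0,0,0.1,0,0,0,0]])

```text
t: 22.55
position: [629.0, 15.2, 101.6]
eef_rot: [0.032, 3.141, 0.001]
wrist_force: [-0.2, 0.2, 1.7]
opening: 0.002
```

apply_moves(motion=[[0,0,0.05,0,0,0,0],[0,0,0.1,0,0,0,0],[0,0,0.1,0,0,0,0]])

```text
t: 22.92
position: [629.0, 15.2, 101.0]
eef_rot: [0.032, 3.141, 0.001]
wrist_force: [-3.3, -0.5, 7.1]
opening: 0.001
```

apply_moves(motion=[[0,0,0.05,0,0,0,0],[0,0,0.1,0,0,0,0],[0,0,0.1,0,0,0,0]])

```text
t: 23.3
position: [629.2, 15.2, 100.9]
eef_rot: [0.032, 3.14, 0.001]
wrist_force: [-4.4, -0.5, 11.7]
opening: -0.001
```

apply_moves(motion=[[0,0,0.1,0,0,0,0],[0,0,0.2,0,0,0,0],[0,0,0.2,0,0,0,0]])

```text
t: 23.68
position: [629.4, 15.2, 100.8]
eef_rot: [0.032, 3.139, 0.001]
wrist_force: [-10.0, 0.4, 19.8]
opening: -0.0
```

apply_moves(motion=[[0.03,0,0.15,0,0,0,0],[0.05,0,0.22,0,0,0,0],[0.05,0,0.25,0,0,0,0]])

```text
t: 24.05
position: [629.3, 15.2, 100.8]
eef_rot: [0.032, 3.137, 0.0]
wrist_force: [-10.6, 0.9, 25.9]
opening: 0.0
```

The travel stops hard at TCP z 100.8, where fully down predicts 101, with 26 N on it. Lifting straight off, moving aside and checking.

apply_moves(motion=[[0,0,-0.5,0,0,0,0],[0,0,-3,0,0,0,0],[0,0,-8,0,0,0,0],[2,5,-14,0,0,0,0],[3,12,-15,0,0,0,0],[3,19,-15,0,0,0,0],[3,22,-15,0,0,0,0],[3,22,-15,0,0,0,0]])

```text
t: 25.05
position: [602.5, 239.2, 250.2]
eef_rot: [0.026, 3.138, 0.001]
wrist_force: [0.5, -0.8, -0.3]
opening: 0.002
```

```bash
python3 - <<'E'
from h import *
Rt=tapeR(-.02,90);C=np.array([629.5,14.5,49])
T=img('top','top7.png');S=img('side','side7.png')
a=cv2.resize(T['image'][140:240,245:315],None,fx=5,fy=5,interpolation=cv2.INTER_CUBIC)
b=cv2.resize(S['image'][120:220,235:345],None,fx=4,fy=4,interpolation=cv2.INTER_CUBIC)
o=np.zeros((500,800,3),np.uint8);o[:a.shape[0],:a.shape[1]]=a;o[:b.shape[0],360:360+b.shape[1]]=b
cv2.imwrite('pics/d7.png',o[:,:800,::-1])
for n,f,D in(('t','top6.png',T),('s','side6.png',S)):
    p=cv2.imread('pics/'+f)[:,:,::-1]
    d=cv2.absdiff(p,D['image']).max(2); sl=(slice(145,228),slice(268,292)) if n=='t' else (slice(160,225),slice(245,345))
    ys,xs=np.where(d[sl]>25);print(n,len(ys),(xs.min()+sl[1].start,xs.max()+sl[1].start,ys.min()+sl[0].start,ys.max()+sl[0].start) if len(ys) else '')
E
```

```text
t 21 (np.int64(268), np.int64(281), np.int64(161), np.int64(227))
s 234 (np.int64(245), np.int64(330), np.int64(160), np.int64(223))
```

View pics/d7.png

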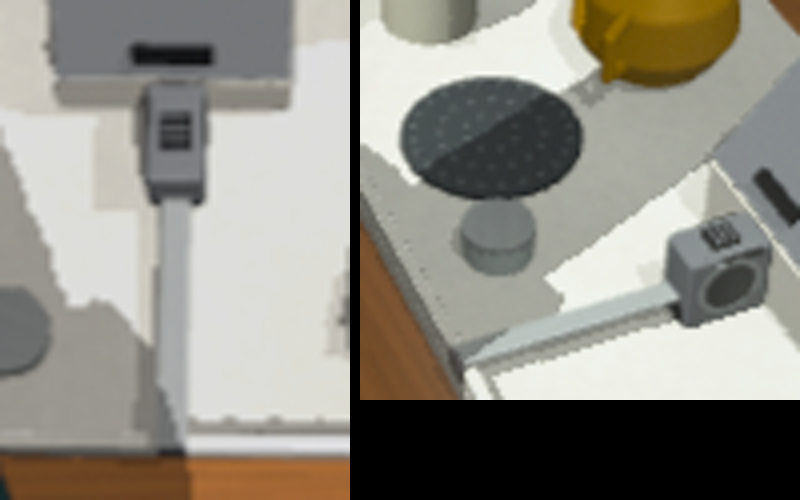

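The crop shows the button sunk, the case still against the bin, the blade straight and the hook on the rail. One numeric check of shifts, then hand-in.

```bash
python3 - <<'E'
from h import *
g=lambda f:cv2.cvtColor(cv2.imread('pics/'+f),cv2.COLOR_BGR2GRAY)
def shift(f,h,box):
    u0,v0,u1,v1=box; A=g(h);t=g(f)[v0:v1,u0:u1]
    m=cv2.matchTemplate(A[v0-6:v1+6,u0-6:u1+6],t,cv2.TM_CCOEFF_NORMED);_,s,_,l=cv2.minMaxLoc(m);return (l[0]-6,l[1]-6,round(s,3))
print('case side6-7',shift('side6.png','side7.png',(310,180,335,205)),'case top',shift('top6.png','top7.png',(268,170,290,185)))
print('hook side6-7',shift('side6.png','side7.png',(244,202,275,222)))
for n,b in dict(sqtin=(310,188,335,215),dish=(400,165,432,210),kettle=(350,110,415,170),canister=(325,95,362,145)).items(): print(n,shift('top0.png','top7.png',b))
for n,b in dict(trivet=(242,138,300,172),mug=(234,90,268,132)).items(): print(n,shift('side0.png','side7.png',b))
print('rtin',shift('side4.png','side7.png',(258,168,282,192)),'teapot',shift('side0.png','side7.png',(285,92,332,142)))
o=manip.get_obs();print(o['t'],o['wrist_force'])
manip.close_job()
E
```

```text
case side6-7 (0, 0, 0.997) case top (0, 0, 1.0)
hook side6-7 (0, 0, 0.997)
sqtin (0, 0, 0.999)
dish (0, 0, 1.0)
kettle (0, 0, 1.0)
canister (0, 0, 1.0)
trivet (1, 0, 0.821)
mug (0, 0, 0.68)
rtin (0, 0, 0.807) teapot (0, 0, 0.841)
25.15 [ 0.42137642 -0.25190716 -0.62666004]
the job is handed in; nothing more can be done
```

The tape measure is standing upright, hooked over the front rail and locked, with its back against the bin. I handed the job in at about 25 s on the robot's clock.

- **Standing and hooking:** I gripped the grey tape nose to back above its blade, turned it upright in the air and set it down with the hook outside the rail. I then re-gripped it by its sides for the pull.
- **Backing to the bin:** I drew the case back square to the rail until it touched the bin. The push was about 12 N at contact, and I eased it to about 3 N, which is roughly the blade spring's pull.
- **Locking:** I pressed the button with closed fingers until it stopped hard, with 26 N on it. The stop came at tool height 100.8 mm, where fully down should be 101 mm.

**Last checks:**
- The case and hook showed no shift, to the nearest pixel (about 3 mm), between before and after the press. A small blade shift on locking would not show at that size.
- The square tin, butter dish, kettle and canister have not moved.
- The mug, round tin and teapot also showed no shift, but those matches were weaker (0.68–0.84).
- The trivet matched one pixel off, also weakly (0.82). I put the weak matches down to changed shadows from the arm; nothing touched those items as far as I could tell.
- The final wrist force was near zero, and the arm was clear of everything.

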